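# Prop the parts bin's flap open and fetch the switch block

### The arm

A 6-joint arm with a two-finger parallel gripper is mounted at the origin on the work surface. World frame = base frame: x ahead of the robot, y to its left, z up, the work surface at z = 0. Lengths are in m, angles in rad, forces in N, time in s.
With the tool pointing down it reaches from about 0.35 to 0.85 m from the base axis. Payload 8.1 kg.
Tool frame: the origin (TCP) lies on the mounting face of the last link; the fingertips stand 186 mm ahead of it and the grasp point (between the pads) lies 167 mm ahead of it; z points along the fingers, y is the line along which they close (so a half turn about z gives the same grasp; the last joint's range is limited). The gripper opens to 93 mm and grips with 3 to 60 N. Pads are 15 mm wide; open, the fingers measure 128 mm over their backs; the gripper's body (75 mm by 188 mm) begins 65 mm behind the grasp point.
Start: joints at [1.163, 0.13, 1.488, -0, 1.523, -0.085], TCP at [0.19, 0.569, 0.405] pointing down, gripper open.
Joint ranges: [-2.96, 2.96], [-0.89, 2.26], [0.02, 2.5], [-1.34, 4.48], [0, 2.73], [-2.66, 2.66]. Speed limits (rad/s): [2.39, 2.39, 2.79, 3.14, 3.14, 3.14].

### API

Orientations are given as a rotation vector (axis times angle).
In Python, from plant import read_state, read_camera, camera_params, close_job gives the robot as it stands. The module is installed in compiled form; this text tells all that it offers.
- The arm moves only by the tool servo_tool, never from a script. Its argument "increments" is a list of rows, each an object with "slide": the shift along the tool's x, y, z in mm, a list of three; "dr": the turn, a rotation vector about the tool's x, y, z in rad, a list of three; "jaw": the closure, from 0 (fully open) to 1 (shut). In form: [{"slide": [x, y, z], "dr": [ax, ay, az], "jaw": jaw}, ...]. A call has 1 to 20 rows; each row is the pose to reach, as a shift and turn from the pose commanded when the call began, along the tool's axes at that moment; what a row does not reach only later rows make up. A row lasts 1/10 s, in which the tool goes at most 50 mm and 8.59 degrees, less where a joint would pass 70% of its speed; a pose out of reach is approached as far as the arm can. A call with a gripper value outside its range is refused whole. The fingers move at their own pace and stop on an object; "force" is the grip in N (left out, the last holds). Time passes only in rows, so rows that repeat a pose let the fingers close. It gives the time, the measured TCP pose, the force, the opening and the grip force at its end, in the units of the state.
- read_state(): the state, without advancing time (a new reading comes with each control period).
- read_camera(name): name is "scene" or "side" or "wrist"; returns (picture, depth): 480x640x3 uint8, red, green, blue; 480x640 float32, m along the optical axis (not along the pixel's ray), 0 where there is no reading.
- camera_params(name): a dict with "fx", "fy", "cx", "cy" (pixels), "rvec" (rotation vector, rad) and "tvec" (3), from world to camera coordinates, as OpenCV has them. Camera axes: x right, y down, z forward; pixel columns grow to the right and rows downward; lengths in m; the calibration is good to about 2 mm. The wrist camera is an equidistant fisheye: a pixel r from the principal point sees the ray r / f radians off the axis. A picture is of the moment at which its call begins: read the wrist's pose just before it. camera_params takes no time and is no camera call; for the wrist camera it gives the pose at the moment of the call.
- close_job(): hands the job in; it is judged then, once.
The state is a dict: "t": time; "q": joint angles; "dq": joint speeds; "joint_torque": joint torques, N m; "tool_pos": TCP position; "orientation": TCP orientation; "force": force on the tool from outside, world axes, zero at the start; "wrist_torque": the same for the moment, N m; "opening": finger opening in m; "gripper_force": force on a finger pad.
Only numpy, scipy, OpenCV 4.12 (cv2) and the standard library are available. Lean on these libraries where they do the work, as an engineer would, in place of code of your own. Each camera call takes 0.05 s, during which the arm holds its last target. There are 200 camera calls.

### The job

Open the spring-closed flap of the parts bin and keep it open by laying the longer of the two aluminium tab bars across the bin's two rear slots, seated down on the slot floors, where it holds the flap's tail down. Then take the key-switch block out of the bin and set it down, without dropping it from a height, flat on its base in the black tray. Leave the bar seated, so that the flap stays open.

Things in the scene. Friction and masses are not known exactly. Their poses are not given: they have to be found in the camera images.
- bin: Fixed grey bin, mm: origin mid-underside, z up, x from front to hinge. Box 140 (x) by 170 (y) by 85, walls 5, inner floor at z 34. Clear flap over the mouth, hinged along y at x 70, z 88, swings up, sprung shut; its tail plate (88 long, 90 wide) slants 33 deg up behind the hinge: pushed down (3 N) it opens the flap. Cheeks at y +-85 have open-topped slots: x 100 to 139, floor z 45, tops z 88.
- prop_bar: Longer aluminium tab bar, 0.3-0.45 kg (mm): 240 long (y), 24 wide (x), 20 high, an upright tab mid-top 36 (y) by 20 (x), z 20 to 60. Origin mid-underside, z up; same both ways round. Starts upright on the table near a like bar only 130 long, too short for the slots. In the slots it holds the flap at 75-95 deg (top 230 above table, over the hinge); the tail may push it to the slots' rear.
- switch_block: Key-switch block, loose, about 80 g: a grey frame 57 (x) by 38 (y) by 30 high with six blue keycaps on top, 42 high in all; origin at the middle of its underside, z up. It starts upright on the bin's inner floor, in the front half of the bin, its long side within 20 degrees of the bin's x axis.
- tray: Black open tray, fixed, 120 (x) by 150 (y), 25 high, walls and floor 4 thick; origin at the middle of its underside, z up.
Mind the look-alikes: they are no part of the job. Several things look just like the tray: the one meant starts nearest to the robot's base.

How it is judged:
By the outcome, as a careful person would: the job done as asked, in the order asked, and still so for the second after the job is handed in, with the robot touching nothing.
It also fails if it takes over 64 s, if anything falls off the work surface, if the arm or the gripper's body presses on something with over 40 N, if the wrist force passes 120 N, or if a joint passes its speed limit or range.

## Working session

There is one attempt and no reset: what is moved stays moved. The work goes in short steps, Python scripts to look and compute and a tool call to move; the robot and the scene stay as the last step left them, time stands still between calls to the robot, and variables do not carry over. Pictures are saved under pics/ and viewed, at most 10 in all, crops included, and the job is handed in when it is done.

Besides the shell and the picture viewer there is one more tool, called by a JSON object that holds its "op" and its "data", one argument or row to a line. servo_tool: Moves the arm, as the interface text tells. Its arguments: {"type":"object","properties":{"increments":{"type":"array"},"force":{"type":"number"}},"required":["increments"]}

```bash
mkdir -p pics; cat > h.py <<'E'
import numpy as np, cv2
from plant import *
from scipy.spatial.transform import Rotation as R
def snap(n,f):
    p=camera_params(n); im,d=read_camera(n)
    cv2.imwrite(f'pics/{f}.png',im[:,:,::-1]); np.savez(f'pics/{f}.npz',im=im,d=d,**{k:np.array(v) for k,v in p.items()})
def cloud(f):
    z=np.load(f'pics/{f}.npz'); d=z['d']; v,u=np.mgrid[:480,:640]
    P=np.stack([(u-z['cx'])/z['fx']*d,(v-z['cy'])/z['fy']*d,d],-1)
    Rm=R.from_rotvec(z['rvec']).as_matrix(); W=(P-z['tvec'])@Rm
    W[d==0]=np.nan
    return W,z['im']
E
python3 - <<'E'
from h import *
snap('scene','s0'); snap('side','d0')
a=cv2.imread('pics/s0.png');b=cv2.imread('pics/d0.png')
print(read_state()); 
for n in('scene','side'):
  p=camera_params(n);print(-R.from_rotvec(p['rvec']).as_matrix().T@p['tvec'])
E
```

```text
{'t': 0.1, 'q': array([ 1.16258967e+00,  1.31090630e-01,  1.48917147e+00,  9.40271836e-06,
        1.52298966e+00, -8.53953531e-02]), 'dq': array([ 0.00051414, -0.0026872 , -0.00329386,  0.00159314, -0.00048586,
       -0.00018333]), 'joint_torque': array([ 3.94205081e-04, -5.61336744e+01, -4.93098164e+01,  7.69520109e-02,
        2.91266508e-02, -6.73726367e-05]), 'tool_pos': array([0.19023363, 0.56882927, 0.40378851]), 'orientation': array([-5.04805931e-01, -3.10034921e+00,  2.52321305e-03]), 'force': array([-0.83167151, -0.7470014 ,  0.14535388]), 'wrist_torque': array([ 0.04797915,  0.06061625, -0.00316098]), 'gripper_force': 0.0, 'opening': 0.09281393049080967}
[ 1.28677308 -0.34196217  0.66426328]
[-0.36160273 -0.7099731   1.1081567 ]
```

View pics/s0.png

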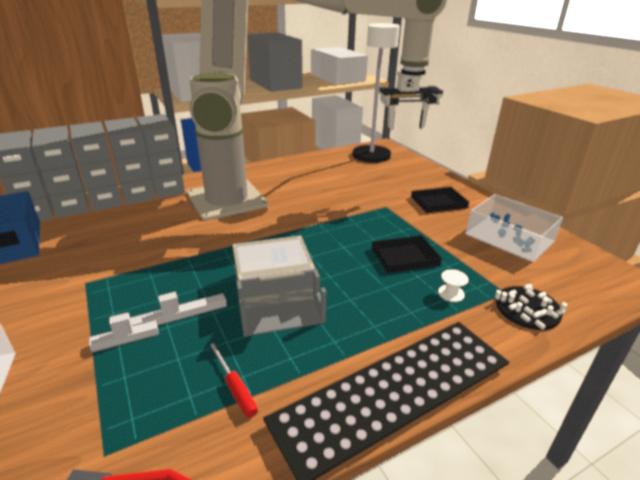

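View pics/d0.png

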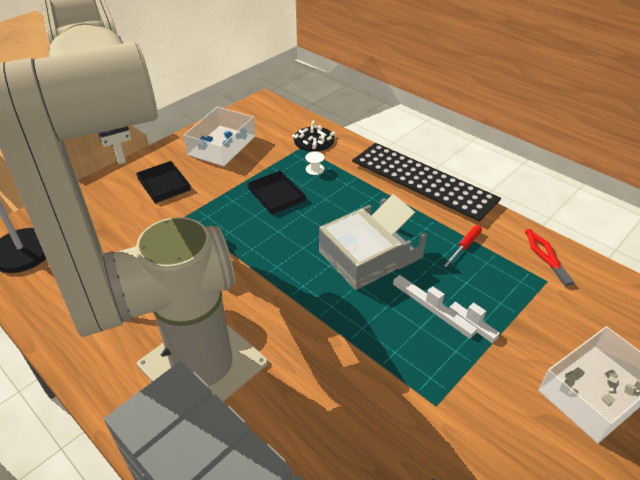

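```bash
python3 - <<'E'
from h import *
for f in('s0','d0'):
  W,im=cloud(f); 
  hsv=cv2.cvtColor(im,cv2.COLOR_RGB2HSV)
  boxes={'s0':{'bars':(80,285,232,355),'bin':(228,232,335,340),'trA':(370,232,445,275),'trB':(408,185,470,215)},
         'd0':{'bars':(385,268,505,348),'bin':(315,190,430,290),'trA':(245,168,310,218),'trB':(133,160,192,205)}}[f]
  for k,(a,b,c,d) in boxes.items():
    P=W[b:d,a:c].reshape(-1,3); 
    if k=='bars':
      for lo,hi in((.016,.023),(.057,.065)):
        m=(P[:,2]>lo)&(P[:,2]<hi); Q=P[m,:2]; 
        n,l=cv2.connectedComponents(((W[...,2]>lo)&(W[...,2]<hi)).astype(np.uint8))
        for i in range(1,n):
          mm=l==i
          ys,xs=np.nonzero(mm)
          if mm.sum()>15 and a<xs.mean()<c and b<ys.mean()<d:
            r=cv2.minAreaRect(W[mm][:,:2].astype(np.float32)*1000); print(f,k,lo,mm.sum(),r)
    elif k[:2]=='tr':
      v=hsv[b:d,a:c,2].reshape(-1); m=(P[:,2]>.021)&(P[:,2]<.03)&(v<70)
      print(f,k,m.sum(),cv2.minAreaRect(P[m,:2].astype(np.float32)*1000))
    else:
      for lo,hi in((.08,.086),(.086,.096),):
        m=(P[:,2]>lo)&(P[:,2]<hi); print(f,k,lo,m.sum(),cv2.minAreaRect(P[m,:2].astype(np.float32)*1000))
a=cv2.imread('pics/s0.png')[225:355,75:345];b=cv2.imread('pics/d0.png')[185:350,310:510]
A=cv2.resize(a,None,fx=2.2,fy=2.2,interpolation=2);B=cv2.resize(b,None,fx=2.9,fy=2.9,interpolation=2)[:,:]
o=np.zeros((A.shape[0]+0,800,3),np.uint8)
c=np.zeros((600,800,3),np.uint8);A=cv2.resize(a,(540,260));B=cv2.resize(b,(400,330));c[:260,:540]=A;c[265:595,:400]=B
cv2.imwrite('pics/c0.png',c)
E
```

```text
s0 bars 0.016 1205 ((515.0162353515625, -308.19671630859375), (283.8397216796875, 57.74356460571289), 87.5017318725586)
s0 bars 0.057 119 ((502.2192077636719, -285.1549377441406), (35.42706298828125, 22.505077362060547), 84.43138885498047)
s0 bars 0.057 138 ((525.3826293945312, -384.9864196777344), (34.50360870361328, 23.260663986206055), 83.2858657836914)
s0 bin 0.08 84 ((544.715087890625, -52.00218200683594), (177.00962829589844, 217.57534790039062), 76.78628540039062)
s0 bin 0.086 2725 ((540.4308471679688, -50.38035583496094), (178.3986053466797, 228.05130004882812), 76.82644653320312)
s0 trA 330 ((543.7936401367188, 324.65283203125), (152.11361694335938, 124.62251281738281), 76.3387680053711)
s0 trB 134 ((337.37408447265625, 621.37451171875), (148.53419494628906, 120.2750473022461), 76.32221221923828)
d0 bars 0.016 52 ((513.5413818359375, -127.83296966552734), (8.11252498626709, 94.43984985351562), 74.4090347290039)
d0 bars 0.016 942 ((511.6018371582031, -304.7559814453125), (284.623779296875, 58.6519660949707), 87.21810150146484)
d0 bars 0.057 91 ((496.52154541015625, -282.5596618652344), (23.790639877319336, 36.051429748535156), 1.0432580709457397)
d0 bars 0.057 96 ((521.2285766601562, -383.05682373046875), (36.18814468383789, 22.759334564208984), 87.82946014404297)
d0 bin 0.08 216 ((537.9778442382812, -47.60221862792969), (182.0183868408203, 230.487548828125), 77.10657501220703)
d0 bin 0.086 2641 ((537.0255126953125, -47.55979919433594), (181.6428985595703, 226.9036865234375), 76.1093978881836)
d0 trA 218 ((538.446533203125, 326.6800842285156), (159.55718994140625, 123.77166748046875), 76.18424987792969)
d0 trB 188 ((329.48834228515625, 625.6422729492188), (162.0787353515625, 121.79994201660156), 77.63471221923828)
```

View pics/c0.png

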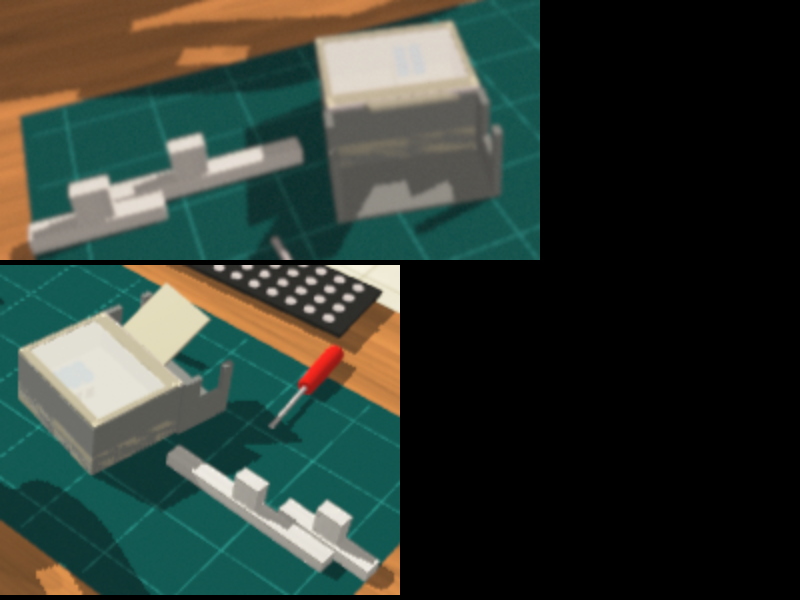

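```bash
python3 - <<'E'
from h import *
for f,tc in(('s0',(502,-285)),('d0',(496.5,-282.5))):
  W,im=cloud(f); P=W.reshape(-1,3)*1000; P=P[~np.isnan(P).any(1)]
  Q=P[(P[:,2]>16)&(P[:,2]<23)][:,:2]-tc
  best=None
  for a in np.radians(np.arange(70,100,.5)):
    u=np.array([np.cos(a),np.sin(a)]);n=np.array([u[1],-u[0]])
    s=Q@u;t=Q@n
    for o in range(-4,5):
      c=((abs(t-o)<11)&(abs(s)<119)).sum()-2*((abs(t-o)>11)&(abs(t-o)<14)&(abs(s)<110)&(s>-40)).sum()
      if best is None or c>best[0]: best=(c,np.degrees(a),o,np.percentile(s[(abs(t-o)<9)&(abs(s)<140)],[1,99]),)
  print(f,best)
  a=np.radians(-13.4);ex=np.array([np.cos(a),np.sin(a)]);ey=np.array([-ex[1],ex[0]])
  B=P[(P[:,2]>70)&(P[:,2]<150)]; B=B[np.hypot(*(B[:,:2]-(540,-49)).T)<180]
  x=(B[:,:2]-(496,-39))@ex;y=(B[:,:2]-(496,-39))@ey
  m=(B[:,2]<92)&(x<60);print(' box x',np.percentile(x[m],[.3,1,3]),'y',np.percentile(y[m],[.5,2,98,99.5]))
  for sg in(1,-1):
    m=(B[:,2]<92)&(B[:,2]>80)&(x>76)&(sg*y>70); print(' cheek',sg,m.sum(),np.histogram(x[m],np.arange(75,170,5))[0],np.percentile(y[m],[3,97]) if m.any() else 0)
  hs=cv2.cvtColor(im,cv2.COLOR_RGB2HSV)
E
```

```text
s0 (np.int64(526), np.float64(87.0), 2, array([-80.63199352, 118.28015627]))
 box x [-66.82594675 -64.1663422  -58.15048766] y [-85.98134618 -82.26314483  76.80397254  82.16882887]
 cheek 1 91 [15  5  8  6  6  9  7  0  0  0  0  0  0  2  8  9 16  0] [73.43610293 87.88779796]
 cheek -1 91 [18  7  6  4  6 14  4  0  0  0  0  0  0  2  7  6 16  1] [-89.49829731 -73.49722196]
d0 (np.int64(446), np.float64(87.0), 0, array([-118.58664992,  118.06212598]))
 box x [-70.47709529 -70.07931719 -68.84927402] y [-86.38854084 -84.70573544  82.52921882  86.25504506]
 cheek 1 50 [3 4 5 7 7 3 0 0 0 0 0 0 4 7 5 4 1 0] [80.3780451  92.20300478]
 cheek -1 60 [ 5  6 10  6  5  4  0  0  0  0  0  0  2  8  7  6  1  0] [-88.63104558 -78.46964534]
```

```bash
cat >> h.py <<'E'
def go(grasp, ydeg, flip=False, tilt=0):
    """grasp pt (m), direction (deg) of tool y; prints slide/dr from present pose"""
    s=read_state(); R0=R.from_rotvec(s['orientation']); T=s['tool_pos']
    a=np.radians(ydeg+(180 if flip else 0)); y=np.array([np.cos(a),np.sin(a),0]); z=np.array([0,0,-1.]); x=np.cross(y,z)
    R1=R.from_matrix(np.stack([x,y,z],1))*R.from_rotvec([0,np.radians(tilt),0])
    tc=np.array(grasp)-R1.apply([0,0,.167])
    print('slide',np.round(R0.inv().apply(tc-T)*1000,1),'dr',np.round((R0.inv()*R1).as_rotvec(),3),'tcp',np.round(tc,3))
E
python3 - <<'E'
from h import *
s=read_state();print(np.round(R.from_rotvec(s['orientation']).as_matrix(),2)); p=camera_params('wrist');print(p)
for f in(0,1): go((.5,-.284,.2),87,f)
c=-R.from_rotvec(p['rvec']).as_matrix().T@p['tvec'];print(R.from_rotvec(s['orientation']).inv().apply(c-s['tool_pos']))
E
```

```text
[[-0.95  0.32 -0.  ]
 [ 0.32  0.95 -0.  ]
 [ 0.   -0.   -1.  ]]
{'fx': 371.64829954431775, 'fy': 371.64829954431775, 'cx': 315.36592213874343, 'cy': 240.1002481280332, 'rvec': array([-2.34961313, -1.69236296, -0.24598103]), 'tvec': array([-0.59920556, -0.03330709,  0.39030466])}
slide [-564.3 -710.4   37.9] dr [-0.002 -0.    -0.27 ] tcp [ 0.5   -0.284  0.367]
slide [-564.3 -710.4   37.9] dr [-1.000e-03  2.000e-03  2.871e+00] tcp [ 0.5   -0.284  0.367]
[ 0.0797917  -0.00023191  0.02080771]
```

{"op": "servo_tool", "data": {
  "increments": [
    {"slide": [-50,-50,0],"dr": [0,0,-0.03],"jaw": 0},
    {"slide": [-564,-710,0],"dr": [0,0,-0.27],"jaw": 0},
    {"slide": [-564,-710,0],"dr": [0,0,-0.27],"jaw": 0},
    {"slide": [-564,-710,0],"dr": [0,0,-0.27],"jaw": 0},
    {"slide": [-564,-710,0],"dr": [0,0,-0.27],"jaw": 0},
    {"slide": [-564,-710,0],"dr": [0,0,-0.27],"jaw": 0},
    {"slide": [-564,-710,0],"dr": [0,0,-0.27],"jaw": 0},
    {"slide": [-564,-710,0],"dr": [0,0,-0.27],"jaw": 0},
    {"slide": [-564,-710,0],"dr": [0,0,-0.27],"jaw": 0},
    {"slide": [-564,-710,0],"dr": [0,0,-0.27],"jaw": 0},
    {"slide": [-564,-710,0],"dr": [0,0,-0.27],"jaw": 0},
    {"slide": [-564,-710,0],"dr": [0,0,-0.27],"jaw": 0},
    {"slide": [-564,-710,0],"dr": [0,0,-0.27],"jaw": 0},
    {"slide": [-564,-710,0],"dr": [0,0,-0.27],"jaw": 0},
    {"slide": [-564,-710,0],"dr": [0,0,-0.27],"jaw": 0},
    {"slide": [-564,-710,0],"dr": [0,0,-0.27],"jaw": 0},
    {"slide": [-564,-710,0],"dr": [0,0,-0.27],"jaw": 0},
    {"slide": [-564,-710,0],"dr": [0,0,-0.27],"jaw": 0},
    {"slide": [-564,-710,0],"dr": [0,0,-0.27],"jaw": 0},
    {"slide": [-564,-710,0],"dr": [0,0,-0.27],"jaw": 0}
  ]
}}

```text
t: 2.1
tool_pos: [0.4998, -0.2846, 0.4034]
orientation: [-0.086, -3.138, -0.002]
force: [0.1, 1.6, 0.8]
opening: 0.0932
gripper_force: 0.0
```

```bash
cat >> h.py <<'E'
def fcloud(f):
    z=np.load(f'pics/{f}.npz'); d=z['d']; v,u=np.mgrid[:480,:640]
    a=(u-z['cx'])/z['fx'];b=(v-z['cy'])/z['fy'];r=np.hypot(a,b)+1e-9;k=np.tan(np.minimum(r,1.5))/r
    P=np.stack([a*k*d,b*k*d,d],-1); W=(P-z['tvec'])@R.from_rotvec(z['rvec']).as_matrix(); W[(d==0)|(r>1.3)]=np.nan
    return W,z['im']
E
python3 - <<'E'
from h import *
snap('wrist','w0'); W,im=fcloud('w0')
for lo,hi in((.056,.064),):
  n,l=cv2.connectedComponents(((W[...,2]>lo)&(W[...,2]<hi)).astype(np.uint8))
  for i in range(1,n):
    m=l==i
    if m.sum()>150: print(lo,m.sum(),cv2.minAreaRect(W[m][:,:2].astype(np.float32)*1000))
E
```

```text
0.056 658 ((495.7737121582031, -127.27020263671875), (5.61623477935791, 169.38658142089844), 75.19149780273438)
0.056 493 ((507.9454650878906, -603.4352416992188), (135.01600646972656, 59.478302001953125), 18.983478546142578)
0.056 858 ((501.0275573730469, -285.00738525390625), (35.41166687011719, 20.150146484375), 87.7293930053711)
0.056 746 ((524.959716796875, -384.9610595703125), (36.571109771728516, 20.461990356445312), 86.06216430664062)
```

View pics/w0.png

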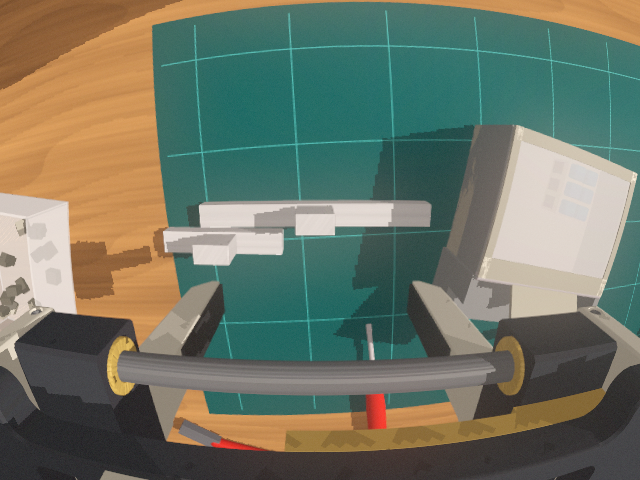

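{"op": "servo_tool", "data": {
  "force": 45,
  "increments": [
    {"slide": [-1,0,40],"dr": [0,0,0],"jaw": 0},
    {"slide": [-1,0,85],"dr": [0,0,0],"jaw": 0},
    {"slide": [-1,0,130],"dr": [0,0,0],"jaw": 0},
    {"slide": [-1,0,165],"dr": [0,0,0],"jaw": 0},
    {"slide": [-1,0,185],"dr": [0,0,0],"jaw": 0},
    {"slide": [-1,0,193],"dr": [0,0,0],"jaw": 0},
    {"slide": [-1,0,193],"dr": [0,0,0],"jaw": 0},
    {"slide": [-1,0,193],"dr": [0,0,0],"jaw": 1},
    {"slide": [-1,0,193],"dr": [0,0,0],"jaw": 1},
    {"slide": [-1,0,193],"dr": [0,0,0],"jaw": 1},
    {"slide": [-1,0,193],"dr": [0,0,0],"jaw": 1},
    {"slide": [-1,0,193],"dr": [0,0,0],"jaw": 1},
    {"slide": [-1,0,193],"dr": [0,0,0],"jaw": 1},
    {"slide": [-1,0,193],"dr": [0,0,0],"jaw": 1}
  ]
}}

```text
t: 3.55
tool_pos: [0.5009, -0.2833, 0.2117]
orientation: [-0.083, -3.14, -0.0]
force: [-0.1, -0.1, -0.9]
opening: 0.0415
gripper_force: 0.0
```

```bash
python3 - <<'E'
from h import *
s=read_state();print(s['tool_pos'],s['opening'],s['gripper_force'],s['force'])
# bin from wrist cloud
W,im=fcloud('w0'); P=W.reshape(-1,3)*1000;P=P[~np.isnan(P).any(1)]
B=P[(P[:,2]>25)&(P[:,2]<95)]
for yaw in(-12,-13,-14,-15):
  a=np.radians(yaw);ex=np.array([np.cos(a),np.sin(a)]);ey=np.array([-ex[1],ex[0]])
  x=(B[:,:2]-(498,-39.5))@ex;y=(B[:,:2]-(498,-39.5))@ey
  m=(abs(x)<55)&(abs(y+85)<12)&(B[:,2]<80);print(yaw,'near wall y',m.sum(),np.median(y[m]),np.std(y[m]), end=' ')
  m=(abs(x+70)<10)&(abs(y)<70)&(B[:,2]>80);print('front edge x',m.sum(),np.percentile(x[m],[1,5]))
  m=(B[:,2]>80)&(x>74)&(y<-70)&(y>-100);print(np.histogram(x[m],np.arange(75,170,4))[0])
  m=(B[:,2]>38)&(B[:,2]<50)&(x>74)&(y<-78)&(y>-100);print(np.histogram(x[m],np.arange(75,170,4))[0])
E
```

```text
[ 0.50093034 -0.28326629  0.21169105] 0.0414958995695395 0.0 [-0.05598004 -0.14052421 -0.90391139]
-12 near wall y 2830 -85.6483899409777 0.8373435215928268 front edge x 812 [-68.31514509 -67.44344418]
[47 45 45 43 44 43 19  0  0  0  0  0  0  0  0  0  0  0  0  0  0  0  0]
[18 18 20 18 19 19 12 27 28 11  0  0  0  0  0  0  0  0  0  0  0  0  0]
-13 near wall y 2824 -85.61925820021207 0.48616148534906317 front edge x 786 [-67.4201196  -66.95243109]
[54 43 46 44 43 43 36  1  0  0  0  0  0  0  0  0  0  0  0  0  0  0  0]
[19 19 19 20 16 20 15 20 33 16  2  0  0  0  0  0  0  0  0  0  0  0  0]
-14 near wall y 2832 -85.6422914142926 0.6220177794393436 front edge x 770 [-67.60198667 -66.92235243]
[67 44 45 44 43 45 42 10  0  0  0  0  0  0  0  0  0  0  0  0  0  0  0]
[21 20 15 21 22 16 17 14 31 24  7  0  0  0  0  0  0  0  0  0  0  0  0]
-15 near wall y 2834 -85.69725815898687 1.0764574979744594 front edge x 747 [-68.48962199 -67.52434661]
[87 42 45 45 43 45 43 26  0  0  0  0  0  0  0  0  0  0  0  0  0  0  0]
[31 19 17 20 19 18 20 12 24 30 13  0  0  0  0  0  0  0  0  0  0  0  0]
```

{"op": "servo_tool", "data": {
  "increments": [
    {"slide": [0,0,0],"dr": [0,0,0],"jaw": 1},
    {"slide": [0,0,0],"dr": [0,0,0],"jaw": 1},
    {"slide": [0,0,0],"dr": [0,0,0],"jaw": 1},
    {"slide": [0,0,-5],"dr": [0,0,0],"jaw": 1},
    {"slide": [0,0,-20],"dr": [0,0,0],"jaw": 1},
    {"slide": [0,0,-45],"dr": [0,0,0],"jaw": 1},
    {"slide": [0,0,-75],"dr": [0,0,0],"jaw": 1},
    {"slide": [0,0,-110],"dr": [0,0,0],"jaw": 1},
    {"slide": [0,0,-140],"dr": [0,0,0],"jaw": 1},
    {"slide": [0,0,-160],"dr": [0,0,0],"jaw": 1},
    {"slide": [0,0,-165],"dr": [0,0,0],"jaw": 1}
  ]
}}

```text
t: 4.65
tool_pos: [0.5015, -0.2835, 0.3812]
orientation: [0.083, 3.135, -0.005]
force: [-0.1, 0.2, -3.3]
opening: 0.0359
gripper_force: 45.0
```

```bash
python3 - <<'E'
from h import *
go((.6171,-.0683,.210),76.7)
s=read_state();print(s['wrist_torque'],s['q'])
E
```

```text
slide [-104.1  221.     4.1] dr [-0.003  0.005  0.179] tcp [ 0.617 -0.068  0.377]
[ 0.0320528  -0.04591688  0.00879788] [-6.03541598e-01  7.48468125e-02  1.59053430e+00  1.11482292e-04
  1.47026241e+00 -2.12168628e+00]
```

{"op": "servo_tool", "data": {
  "increments": [
    {"slide": [-10,20,0],"dr": [0,0,0.02],"jaw": 1},
    {"slide": [-25,54,0],"dr": [0,0,0.05],"jaw": 1},
    {"slide": [-42,90,0],"dr": [0,0,0.08],"jaw": 1},
    {"slide": [-59,126,0],"dr": [0,0,0.11],"jaw": 1},
    {"slide": [-76,160,0],"dr": [0,0,0.14],"jaw": 1},
    {"slide": [-90,190,0],"dr": [0,0,0.165],"jaw": 1},
    {"slide": [-100,212,0],"dr": [0,0,0.179],"jaw": 1},
    {"slide": [-104,221,0],"dr": [0,0,0.179],"jaw": 1},
    {"slide": [-104,221,0],"dr": [0,0,0.179],"jaw": 1},
    {"slide": [-104,221,0],"dr": [0,0,0.179],"jaw": 1},
    {"slide": [-104,221,0],"dr": [0,0,0.179],"jaw": 1}
  ]
}}

```text
t: 5.75
tool_pos: [0.616, -0.0693, 0.3765]
orientation: [-0.365, -3.12, 0.001]
force: [-0.1, -0.2, -4.0]
opening: 0.0355
gripper_force: 45.0
```

```bash
python3 - <<'E'
from h import *
snap('side','d1'); go((.6171,-.0683,.210),76.7)
W,im=cloud('d1');P=W.reshape(-1,3)*1000;P=P[~np.isnan(P).any(1)]
m=(P[:,2]>172)&(P[:,2]<192)&(abs(P[:,0]-617)<60)&(abs(P[:,1]+68)<140);r=cv2.minAreaRect(P[m,:2].astype(np.float32));print(m.sum(),r)
cv2.imwrite('pics/c1.png',cv2.resize(cv2.imread('pics/d1.png')[130:320,280:500],None,fx=3,fy=3))
E
```

```text
slide [-0.8  1.2 -0.3] dr [-0.    -0.    -0.001] tcp [ 0.617 -0.068  0.377]
711 ((612.3388671875, -66.25), (247.89085388183594, 32.202762603759766), 76.89046478271484)
```

View pics/c1.png

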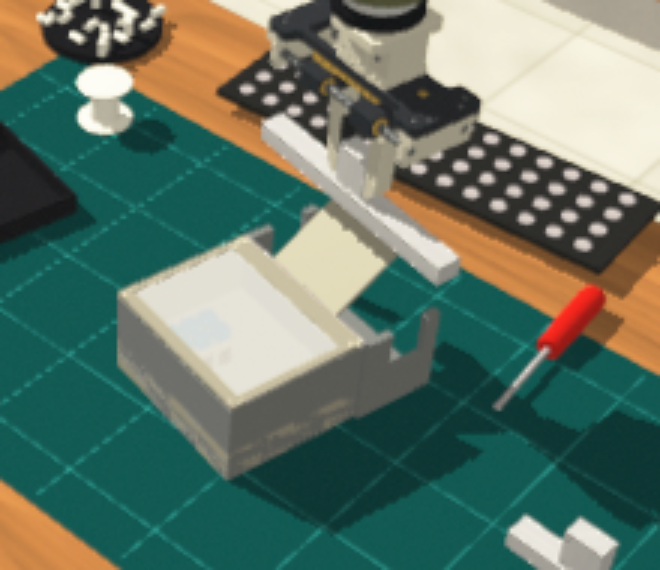

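{"op": "servo_tool", "data": {
  "increments": [
    {"slide": [-1,1,10],"dr": [0,0,0],"jaw": 1},
    {"slide": [-1,1,20],"dr": [0,0,0],"jaw": 1},
    {"slide": [-1,1,30],"dr": [0,0,0],"jaw": 1},
    {"slide": [-1,1,40],"dr": [0,0,0],"jaw": 1},
    {"slide": [-1,1,48],"dr": [0,0,0],"jaw": 1},
    {"slide": [-1,1,56],"dr": [0,0,0],"jaw": 1},
    {"slide": [-1,1,64],"dr": [0,0,0],"jaw": 1},
    {"slide": [-1,1,72],"dr": [0,0,0],"jaw": 1},
    {"slide": [-1,1,77],"dr": [0,0,0],"jaw": 1},
    {"slide": [-1,1,82],"dr": [0,0,0],"jaw": 1},
    {"slide": [-1,1,87],"dr": [0,0,0],"jaw": 1},
    {"slide": [-1,1,92],"dr": [0,0,0],"jaw": 1}
  ]
}}

```text
t: 7.0
tool_pos: [0.6177, -0.0673, 0.2845]
orientation: [0.363, 3.12, -0.0]
force: [-0.1, -0.4, -2.0]
opening: 0.0356
gripper_force: 45.0
```

```bash
python3 - <<'E'
from h import *
s=read_state();print(s['tool_pos'],s['force'],s['wrist_torque'])
snap('side','d2')
cv2.imwrite('pics/c2.png',cv2.resize(cv2.imread('pics/d2.png')[130:320,280:500],None,fx=3,fy=3))
E
```

```text
[ 0.61771002 -0.06732629  0.28454056] [-0.14813327 -0.44798372 -1.95092361] [ 0.0812357   0.06048111 -0.00350376]
```

View pics/c2.png

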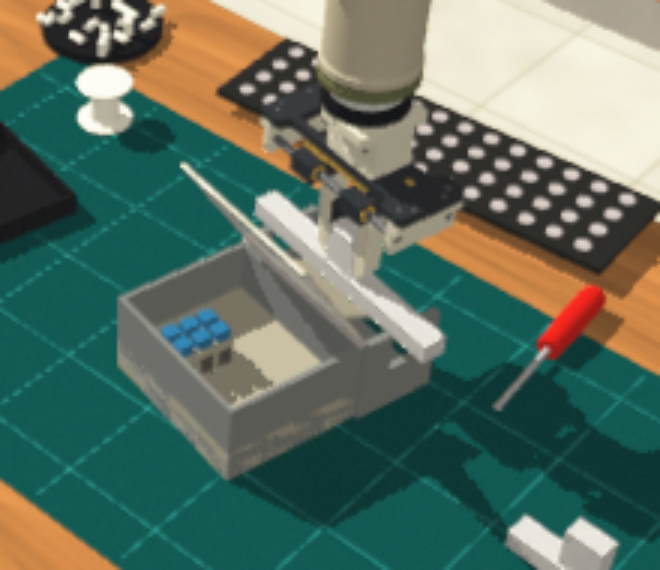

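{"op": "servo_tool", "data": {
  "increments": [
    {"slide": [0,0,6],"dr": [0,0,0],"jaw": 1},
    {"slide": [0,0,12],"dr": [0,0,0],"jaw": 1},
    {"slide": [0,0,18],"dr": [0,0,0],"jaw": 1},
    {"slide": [0,0,22],"dr": [0,0,0],"jaw": 1},
    {"slide": [0,0,25],"dr": [0,0,0],"jaw": 1},
    {"slide": [0,0,27],"dr": [0,0,0],"jaw": 1},
    {"slide": [0,0,27],"dr": [0,0,0],"jaw": 1}
  ]
}}

```text
t: 7.75
tool_pos: [0.6176, -0.0673, 0.2573]
orientation: [-0.363, -3.12, -0.0]
force: [0.1, -0.4, -3.8]
opening: 0.036
gripper_force: 45.0
```

{"op": "servo_tool", "data": {
  "increments": [
    {"slide": [0,0,1],"dr": [0,0,0],"jaw": 1},
    {"slide": [0,0,2],"dr": [0,0,0],"jaw": 1},
    {"slide": [0,0,2],"dr": [0,0,0],"jaw": 1}
  ]
}}

```text
t: 8.05
tool_pos: [0.6179, -0.0674, 0.2567]
orientation: [0.363, 3.12, -0.0]
force: [-2.2, 0.5, 3.7]
opening: 0.0354
gripper_force: 45.0
```

```bash
python3 - <<'E'
from h import *
s=read_state();print(s['tool_pos'],s['force'],s['wrist_torque'])
snap('side','d3');W,im=cloud('d3');P=W.reshape(-1,3)*1000;P=P[~np.isnan(P).any(1)]
a=np.radians(-13.3);ex=np.array([np.cos(a),np.sin(a)]);ey=np.array([-ex[1],ex[0]])
q=P[:,:2]-(496,-39);x=q@ex;y=q@ey
for lo,hi in((-118,-92),(-60,-30),(30,60),(92,118)):
  m=(abs(x-119.5)<8)&(y>lo)&(y<hi)&(P[:,2]>50)&(P[:,2]<80);print(lo,m.sum(),np.median(P[m,2]) if m.any() else 0)
E
```

```text
[ 0.61787919 -0.06739964  0.25669265] [-2.15355538  0.52094362  3.72077854] [ 0.10371977  0.51059476 -0.02658405]
-118 62 62.94573632646028
-60 43 64.56973985219693
30 0 0
92 0 0
```

{"op": "servo_tool", "data": {
  "increments": [
    {"slide": [0,0,0.5],"dr": [0,0,0],"jaw": 1},
    {"slide": [0,0,0.5],"dr": [0,0,0],"jaw": 0.5},
    {"slide": [0,0,0.5],"dr": [0,0,0],"jaw": 0.45},
    {"slide": [0,0,0.5],"dr": [0,0,0],"jaw": 0.4},
    {"slide": [0,0,0.5],"dr": [0,0,0],"jaw": 0.35},
    {"slide": [0,0,0.5],"dr": [0,0,0],"jaw": 0.3},
    {"slide": [0,0,0.5],"dr": [0,0,0],"jaw": 0.3}
  ]
}}

```text
t: 8.8
tool_pos: [0.6177, -0.0673, 0.2551]
orientation: [-0.363, -3.12, -0.0]
force: [-0.6, 0.2, -0.1]
opening: 0.0652
gripper_force: 0.0
```

```bash
python3 - <<'E'
from h import *
s=read_state();print(s['tool_pos'],s['force'],s['opening'])
snap('side','d4')
cv2.imwrite('pics/c4.png',cv2.resize(cv2.imread('pics/d4.png')[130:320,280:500],None,fx=3,fy=3))
W,im=cloud('d4');hs=cv2.cvtColor(im,cv2.COLOR_RGB2HSV)
m=(hs[...,0]>98)&(hs[...,0]<118)&(hs[...,1]>120)&(W[...,2]>.06)&(W[...,2]<.085)&(np.hypot(W[...,0]-.5,W[...,1]+.04)<.1)
print(m.sum(),np.percentile(W[m][:,2],[10,50,90]),cv2.minAreaRect((W[m][:,:2]*1000).astype(np.float32)))
m&=W[...,2]>.073
print(m.sum(),cv2.minAreaRect((W[m][:,:2]*1000).astype(np.float32)))
E
```

```text
[ 0.61765674 -0.06732179  0.25512041] [-0.55103637  0.15500015 -0.13867254] 0.0651729668069062
194 [0.0695845  0.07417827 0.0778445 ] ((473.19989013671875, -10.377723693847656), (39.47344207763672, 53.758262634277344), 69.3569107055664)
127 ((472.36383056640625, -12.343589782714844), (35.144588470458984, 54.216453552246094), 72.47750091552734)
```

View pics/c4.png

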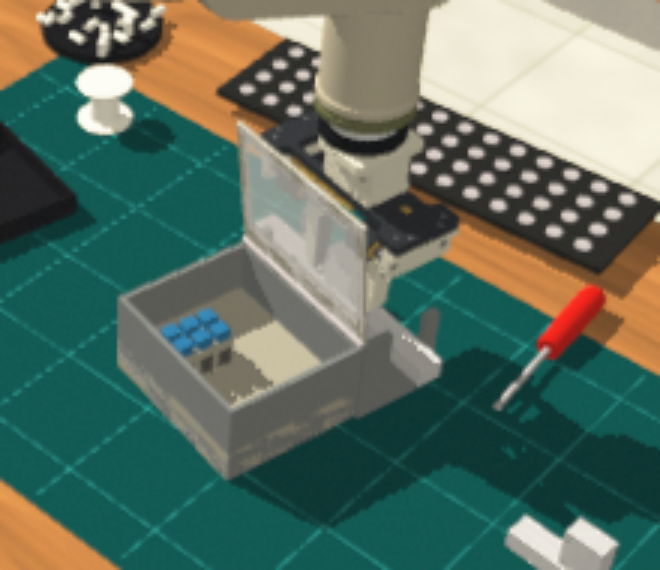

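{"op": "servo_tool", "data": {
  "increments": [
    {"slide": [0,0,-5],"dr": [0,0,0],"jaw": 0.3},
    {"slide": [0,0,-20],"dr": [0,0,0],"jaw": 0.3},
    {"slide": [0,0,-45],"dr": [0,0,0],"jaw": 0.3},
    {"slide": [0,0,-80],"dr": [0,0,0],"jaw": 0.3},
    {"slide": [0,0,-120],"dr": [0,0,0],"jaw": 0.3},
    {"slide": [0,0,-160],"dr": [0,0,0],"jaw": 0.3},
    {"slide": [0,0,-195],"dr": [0,0,0],"jaw": 0.3},
    {"slide": [0,0,-215],"dr": [0,0,0],"jaw": 0.3},
    {"slide": [0,0,-215],"dr": [0,0,0],"jaw": 0.3}
  ]
}}

```text
t: 9.75
tool_pos: [0.618, -0.0673, 0.4767]
orientation: [0.362, 3.112, -0.001]
force: [0.1, 0.4, 1.1]
opening: 0.0647
gripper_force: 0.0
```

```bash
python3 - <<'E'
from h import *
go((.4765,-.0135,.303),72)
E
```

```text
slide [150.1  19.9   5.3] dr [0.001 0.009 0.082] tcp [ 0.476 -0.014  0.47 ]
```

{"op": "servo_tool", "data": {
  "increments": [
    {"slide": [20,3,0],"dr": [0,0,0.01],"jaw": 0.3},
    {"slide": [60,8,0],"dr": [0,0,0.03],"jaw": 0.3},
    {"slide": [100,14,0],"dr": [0,0,0.05],"jaw": 0.3},
    {"slide": [135,18,0],"dr": [0,0,0.07],"jaw": 0.3},
    {"slide": [150,20,0],"dr": [0,0,0.082],"jaw": 0.3},
    {"slide": [150,20,0],"dr": [0,0,0.082],"jaw": 0.3},
    {"slide": [150,20,0],"dr": [0,0,0.082],"jaw": 0.3}
  ]
}}

```text
t: 10.45
tool_pos: [0.4763, -0.0134, 0.4701]
orientation: [0.49, 3.103, -0.0]
force: [-0.7, 0.9, 0.1]
opening: 0.0652
gripper_force: 0.0
```

```bash
python3 - <<'E'
from h import *
snap('wrist','w1');W,im=fcloud('w1');hs=cv2.cvtColor(im,cv2.COLOR_RGB2HSV)
m=(hs[...,0]>98)&(hs[...,0]<118)&(hs[...,1]>120)&(W[...,2]>.06)&(W[...,2]<.085)&(np.hypot(W[...,0]-.5,W[...,1]+.04)<.1)
print(m.sum(),np.percentile(W[m][:,2],[10,50,90]),cv2.minAreaRect((W[m][:,:2]*1000).astype(np.float32)))
m&=W[...,2]>.073
r=cv2.minAreaRect((W[m][:,:2]*1000).astype(np.float32));print(m.sum(),r)
# bar check
P=W.reshape(-1,3)*1000;P=P[~np.isnan(P).any(1)]
a=np.radians(-13.3);ex=np.array([np.cos(a),np.sin(a)]);ey=np.array([-ex[1],ex[0]])
q=P[:,:2]-(500.3,-40.7);x=q@ex;y=q@ey
for s in(-1,1):
  M=(x>95)&(x<142)&(s*y>93)&(s*y<125)&(P[:,2]>40)&(P[:,2]<90);print(s,M.sum(),np.percentile(x[M],[2,50,98]) if M.any() else 0,np.median(P[M,2]) if M.any() else 0)
E
```

```text
605 [0.07410508 0.0751274  0.07612284] ((475.81402587890625, -12.19057846069336), (31.624204635620117, 50.99615478515625), 74.21566009521484)
597 ((475.81402587890625, -12.19057846069336), (31.624204635620117, 50.99615478515625), 74.21566009521484)
-1 0 0 0
1 0 0 0
```

View pics/w1.png

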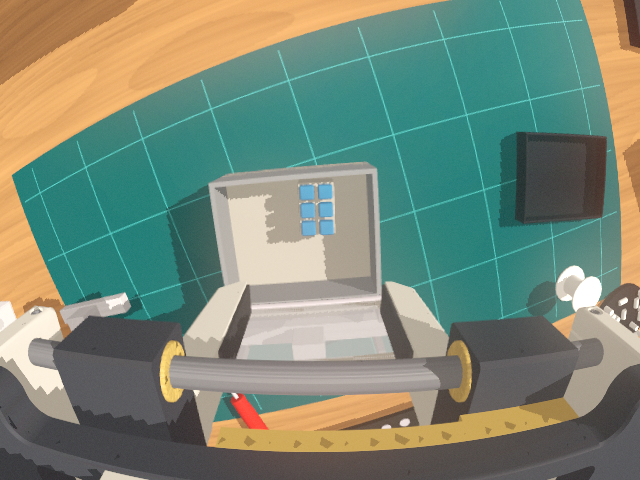

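{"op": "servo_tool", "data": {
  "force": 12,
  "increments": [
    {"slide": [1,1,20],"dr": [0,0,-0.038],"jaw": 0.4},
    {"slide": [1,1,60],"dr": [0,0,-0.038],"jaw": 0.4},
    {"slide": [1,1,105],"dr": [0,0,-0.038],"jaw": 0.4},
    {"slide": [1,1,145],"dr": [0,0,-0.038],"jaw": 0.4},
    {"slide": [1,1,180],"dr": [0,0,-0.038],"jaw": 0.4},
    {"slide": [1,1,205],"dr": [0,0,-0.038],"jaw": 0.4},
    {"slide": [1,1,225],"dr": [0,0,-0.038],"jaw": 0.4},
    {"slide": [1,1,238],"dr": [0,0,-0.038],"jaw": 0.4},
    {"slide": [1,1,245],"dr": [0,0,-0.038],"jaw": 0.4},
    {"slide": [1,1,246],"dr": [0,0,-0.038],"jaw": 0.4},
    {"slide": [1,1,246],"dr": [0,0,-0.038],"jaw": 0.4}
  ]
}}

```text
t: 11.6
tool_pos: [0.4762, -0.0123, 0.2249]
orientation: [0.432, 3.111, 0.0]
force: [-0.1, 0.3, -0.2]
opening: 0.0556
gripper_force: 0.0
```

{"op": "servo_tool", "data": {
  "force": 12,
  "increments": [
    {"slide": [0,0,0],"dr": [0,0,0],"jaw": 0.6},
    {"slide": [0,0,0],"dr": [0,0,0],"jaw": 1},
    {"slide": [0,0,0],"dr": [0,0,0],"jaw": 1},
    {"slide": [0,0,0],"dr": [0,0,0],"jaw": 1},
    {"slide": [0,0,0],"dr": [0,0,0],"jaw": 1},
    {"slide": [0,0,0],"dr": [0,0,0],"jaw": 1}
  ]
}}

```text
t: 12.2
tool_pos: [0.476, -0.0122, 0.225]
orientation: [0.432, 3.111, -0.0]
force: [-1.8, 1.0, 5.9]
opening: 0.0379
gripper_force: 12.0
```

{"op": "servo_tool", "data": {
  "increments": [
    {"slide": [0,0,-5],"dr": [0,0,0],"jaw": 1},
    {"slide": [0,0,-20],"dr": [0,0,0],"jaw": 1},
    {"slide": [0,0,-45],"dr": [0,0,0],"jaw": 1},
    {"slide": [0,0,-80],"dr": [0,0,0],"jaw": 1},
    {"slide": [0,0,-115],"dr": [0,0,0],"jaw": 1},
    {"slide": [0,0,-140],"dr": [0,0,0],"jaw": 1},
    {"slide": [1,15,-150],"dr": [0,0,0],"jaw": 1},
    {"slide": [3,45,-150],"dr": [0,0,0],"jaw": 1},
    {"slide": [7,85,-150],"dr": [0,0,-0.01],"jaw": 1},
    {"slide": [10,130,-150],"dr": [0,0,-0.02],"jaw": 1},
    {"slide": [14,175,-150],"dr": [0,0,-0.03],"jaw": 1},
    {"slide": [18,220,-150],"dr": [0,0,-0.037],"jaw": 1},
    {"slide": [21,265,-150],"dr": [0,0,-0.037],"jaw": 1},
    {"slide": [24,305,-150],"dr": [0,0,-0.037],"jaw": 1},
    {"slide": [26,332,-150],"dr": [0,0,-0.037],"jaw": 1},
    {"slide": [27,342,-150],"dr": [0,0,-0.037],"jaw": 1},
    {"slide": [27,342,-150],"dr": [0,0,-0.037],"jaw": 1},
    {"slide": [27,342,-150],"dr": [0,0,-0.037],"jaw": 1}
  ]
}}

```text
t: 14.0
tool_pos: [0.5427, 0.3234, 0.3739]
orientation: [-0.374, -3.119, 0.002]
force: [-0.1, -0.9, -1.1]
opening: 0.038
gripper_force: 12.0
```

```bash
python3 - <<'E'
from h import *
s=read_state();print(s['tool_pos'],s['opening'],s['gripper_force'])
snap('side','d5');snap('scene','s5')
a=cv2.imread('pics/d5.png')[100:300,220:450];b=cv2.imread('pics/s5.png')[130:340,220:480]
o=np.zeros((600,800,3),np.uint8);o[:348,:400]=cv2.resize(a,(400,348));o[:323,400:]=cv2.resize(b,(400,323));cv2.imwrite('pics/c5.png',o[:350])
E
```

```text
[0.54270927 0.32342029 0.37388634] 0.037980552185693565 11.995243728160858
```

View pics/c5.png

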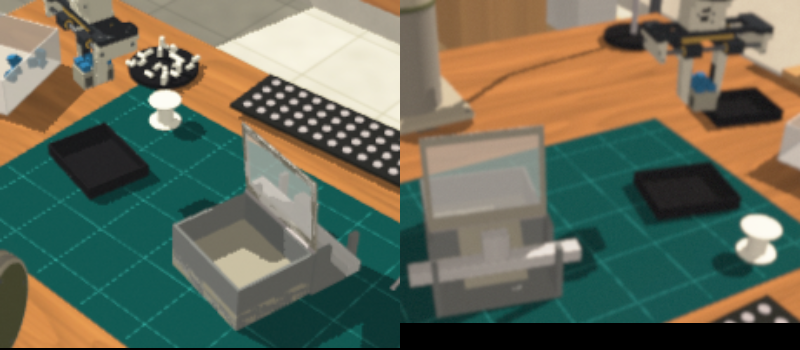

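{"op": "servo_tool", "data": {
  "increments": [
    {"slide": [0,1,15],"dr": [0,0,0],"jaw": 1},
    {"slide": [0,1,50],"dr": [0,0,0],"jaw": 1},
    {"slide": [0,1,90],"dr": [0,0,0],"jaw": 1},
    {"slide": [0,1,125],"dr": [0,0,0],"jaw": 1},
    {"slide": [0,1,150],"dr": [0,0,0],"jaw": 1},
    {"slide": [0,1,163],"dr": [0,0,0],"jaw": 1},
    {"slide": [0,1,170],"dr": [0,0,0],"jaw": 1},
    {"slide": [0,1,174],"dr": [0,0,0],"jaw": 1},
    {"slide": [0,1,176],"dr": [0,0,0],"jaw": 1},
    {"slide": [0,1,177],"dr": [0,0,0],"jaw": 1},
    {"slide": [0,1,177],"dr": [0,0,0],"jaw": 1}
  ]
}}

```text
t: 15.2
tool_pos: [0.5434, 0.3255, 0.1983]
orientation: [0.374, 3.118, 0.001]
force: [0.4, 0.0, 0.1]
opening: 0.0378
gripper_force: 12.0
```

{"op": "servo_tool", "data": {
  "increments": [
    {"slide": [0,0,1],"dr": [0,0,0],"jaw": 1},
    {"slide": [0,0,2],"dr": [0,0,0],"jaw": 1},
    {"slide": [0,0,3],"dr": [0,0,0],"jaw": 1},
    {"slide": [0,0,3],"dr": [0,0,0],"jaw": 1},
    {"slide": [0,0,3],"dr": [0,0,0],"jaw": 1}
  ]
}}

```text
t: 15.7
tool_pos: [0.5432, 0.3254, 0.195]
orientation: [0.374, 3.119, 0.0]
force: [-2.5, -1.1, 6.3]
opening: 0.0379
gripper_force: 12.0
```

{"op": "servo_tool", "data": {
  "increments": [
    {"slide": [0,0,0],"dr": [0,0,0],"jaw": 0.55},
    {"slide": [0,0,0],"dr": [0,0,0],"jaw": 0.5},
    {"slide": [0,0,0],"dr": [0,0,0],"jaw": 0.4},
    {"slide": [0,0,0],"dr": [0,0,0],"jaw": 0.35},
    {"slide": [0,0,0],"dr": [0,0,0],"jaw": 0.3},
    {"slide": [0,0,-5],"dr": [0,0,0],"jaw": 0.3},
    {"slide": [0,0,-20],"dr": [0,0,0],"jaw": 0.3},
    {"slide": [0,0,-50],"dr": [0,0,0],"jaw": 0.3},
    {"slide": [0,0,-90],"dr": [0,0,0],"jaw": 0.3},
    {"slide": [0,0,-130],"dr": [0,0,0],"jaw": 0.3},
    {"slide": [0,0,-165],"dr": [0,0,0],"jaw": 0.3},
    {"slide": [0,0,-180],"dr": [0,0,0],"jaw": 0.3},
    {"slide": [0,0,-180],"dr": [0,0,0],"jaw": 0.3},
    {"slide": [0,0,-180],"dr": [0,0,0],"jaw": 0.3}
  ]
}}

```text
t: 17.1
tool_pos: [0.5428, 0.3251, 0.373]
orientation: [-0.374, -3.118, 0.001]
force: [-0.2, 0.8, -0.4]
opening: 0.0648
gripper_force: 0.0
```

```bash
python3 - <<'E'
from h import *
s=read_state();print(s['tool_pos'],s['opening'],s['t'])
snap('side','d6');snap('scene','s6')
W,im=cloud('d6');hs=cv2.cvtColor(im,cv2.COLOR_RGB2HSV)
m=(hs[...,0]>98)&(hs[...,0]<118)&(hs[...,1]>120)&(np.hypot(W[...,0]-.543,W[...,1]-.325)<.08);print(m.sum(),np.percentile(W[m][:,2],[10,50,90]))
a=cv2.imread('pics/d6.png')[100:300,220:450];b=cv2.imread('pics/s6.png')[130:340,220:480]
o=np.zeros((350,800,3),np.uint8);o[:348,:400]=cv2.resize(a,(400,348));o[:323,400:]=cv2.resize(b,(400,323));cv2.imwrite('pics/c6.png',o)
E
```

```text
[0.54276552 0.32511809 0.37301172] 0.06484740611984528 17.1
157 [0.00551281 0.04411069 0.04798154]
```

View pics/c6.png

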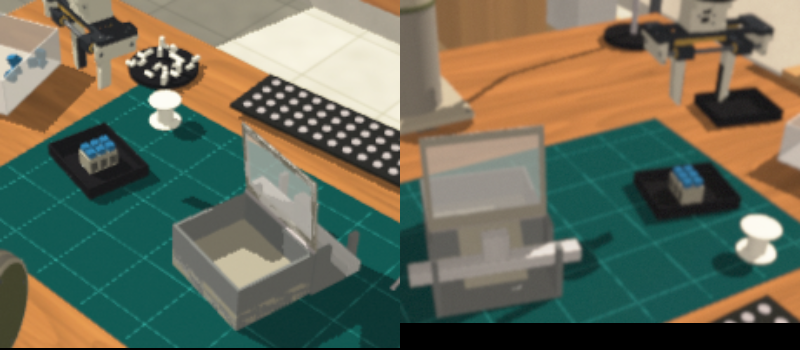

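The picture shows the block upright in the nearest tray (left view about (98,155)), the bar across both slots (right view about (495,262)) and the flap standing open. The gripper is clear of everything.

```bash
python3 -c "
from plant import *
print(close_job())"
```

```text
the job is handed in; nothing more can be done
None
```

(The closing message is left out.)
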